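# Stack the storage tins on their trays

## Robot

A 7-joint arm with a two-finger parallel gripper is mounted at the origin on the work surface. World frame = base frame: x ahead of the robot, y to its left, z up, the work surface at z = 0. Lengths are in m, angles in degrees, forces in N, time in s.
With the tool pointing down it reaches from about 0.4 to 0.875 m from the base axis. Payload 4.4 kg.
Tool frame: the origin (TCP) lies midway between the tips of the shut fingers; the grasp point (between the pads) lies 19 mm behind it (manip.tcp_to_grasp is the distance from the TCP to the grasp point, in m); z points along the fingers, y is the direction in which the jaws open and shut (so a half turn about z gives the same grasp; the last joint's range is limited). The gripper opens to 85 mm and grips with 20 to 120 N. Pads are 22 mm wide; open, the fingers measure 114 mm over their backs; the gripper's body (76 mm by 85 mm) begins 54 mm behind the grasp point. The pads swing forward as they close: fully open they stand 13 mm farther back than shut.
Start: joints at [-75.218, 36.005, 2.206, 86.941, -1.547, 57.084, -1.146], TCP at [0.207, 0.616, 0.21] pointing down, gripper open.
Joint ranges: [-175.42, 175.42], [-21.48, 121.26], [-71.46, 75.88], [10.55, 141.38], [-63.04, 243.04], [13.31, 113.54], [-168.57, 168.57]. Speed limits (degrees/s): [147.25, 147.25, 180, 180, 180, 180, 180].

## Interface

Orientations are given as a 3x3 rotation matrix whose columns are the frame's x, y, z axes.
In Python, from station import manip gives the robot as it stands. The module is installed in compiled form; this text tells all that it offers.
- The arm moves only by the tool jog_arm, never from a script. Its argument "series" is a list that holds one entry, the list of rows, each a list of 7 numbers: the shift along the tool's x, y, z in cm, then the turn, a rotation vector about the tool's x, y, z in degrees, then the opening, from 0 (shut) to 1 (fully open). A call has 1 to 20 rows; each row shifts and turns the pose as measured when the row begins, along the tool's axes as they then stand; what a row does not reach is not made up. A row lasts 1/8 s, in which the tool goes at most 62.5 mm and 10.7 degrees, less where a joint would pass 70% of its speed; a pose out of reach is approached as far as the arm can. A call is refused whole if a number of a shift passes 6.25 or a number of a turn 10.7, either way. A call with a gripper value outside its range is refused whole. The fingers move at their own pace and stop on an object; "grip_force" is the grip in N (left out, the last holds). Time passes only in rows, so rows that do not move let the fingers close. It gives the time, the measured TCP pose, the force and the opening at its end, in the units of the state.
- manip.state(): the state, without advancing time (a new reading comes with each control period).
- manip.snapshot(name): name is "scene" or "top" or "wrist"; returns a dict with "image" (420x560x3 uint8, blue, green, red), "z_map" (420x560 float32, m along the optical axis (not along the pixel's ray), 0 where there is no reading), "fovy" (degrees; the focal length in pixels is half the picture's height over the tangent of half this angle, whatever the lens; pixels are square), "cx", "cy" (the principal point, pixels), "R" (3x3) and "t" (3): a world point X has camera coordinates R X + t; the wrist camera has in their place "hand_eye" (4x4, takes a point from camera to tool coordinates, whose origin is the TCP and whose axes are the flange's). Camera axes: x right, y down, z forward; pixel columns grow to the right and rows downward; lengths in m; the calibration is good to about 2 mm. A picture is of the moment at which its call begins: read the wrist's pose just before it.
- manip.hand_in(): hands the job in, once; it reports no verdict.
The state is a dict: "time": time; "qpos": joint angles; "joint_velocities": joint speeds; "joint_efforts": joint torques, N m; "ee_pos": TCP position; "eef_rot": TCP orientation; "ft_force": force on the tool from outside, world axes, zero at the start; "moment": the same for the moment, N m; "grip_width": finger opening in m.
Only numpy, scipy, OpenCV 4.12 (cv2) and the standard library are available. Lean on these libraries where they do the work, as an engineer would, in place of code of your own. Each camera call takes 0.05 s, during which the arm holds its last target.

## Task

Gather the four flat metal storage tins from among the jars and stack them to save room: the round ones in the middle of the round tray and the square ones in the middle of the square tray, in each case the big tin below and the small one centred on top. Set the square tins straight with the sides of their tray, leave every tin upright and still, and leave the jars, the flask and the mug standing where they are.

Things in the scene. Friction and masses are not known exactly. Their poses are not given: they have to be found in the camera images.
- big_round_mid (a point): Big round flat storage tin, bare metal, loose, closed: diameter 62 mm, height 40 mm, standing upright on the bench. The entry's point is its centre, half-way up; z axis up. 0.13 to 0.25 kg.
- small_round_mid (a point): Small round flat storage tin, bare metal, loose, closed: diameter 44 mm, height 34 mm, standing upright on the bench. The entry's point is its centre, half-way up; z axis up. 0.06 to 0.13 kg.
- big_square_mid (a point): Big square flat storage tin, bare metal, loose, closed: 60 x 60 mm, height 40 mm, standing upright on the bench. The entry's point is its centre, half-way up; z axis up. x and y axes square to its sides. 0.14 to 0.28 kg.
- small_square_mid (a point): Small square flat storage tin, bare metal, loose, closed: 42 x 42 mm, height 34 mm, standing upright on the bench. The entry's point is its centre, half-way up; z axis up. x and y axes square to its sides. 0.07 to 0.14 kg.
- round_tray: Round wooden tray, fixed to the bench: 108 mm across outside, 96 mm inside; the top of its floor is 6 mm above the bench and its rim 10 mm above the bench. Origin: centre of its underside, at bench height; z up.
- square_tray: Square wooden tray, fixed to the bench: 104 x 104 mm outside, 92 x 92 mm inside; the top of its floor is 6 mm above the bench and its rim 10 mm above the bench. Origin: centre of its underside, at bench height; z up, x and y square to its sides.
- jar_wide_mid (a point): Bystander: amber glass jar with black cap, loose, 62 mm across, 85 mm high. Point: its centre, half-way up.
- jar_slim_mid (a point): Bystander: clay-coloured jar with black cap, loose, 52 mm across, 78 mm high. Point: its centre, half-way up.
- flask_mid (a point): Bystander: green glass flask with narrow neck and cork, loose, 54 mm across, 115 mm high. Point: its centre, half-way up.
- mug_mid (a point): Bystander: white mug, loose, 72 mm across at the rim, 80 mm high, its handle sticking out some 30 mm to its own +y. Point: on its axis, half-way up.
Things that resemble listed ones, but are neither listed nor needed, are in the scene too. Leave any purple look-alike of the part that bears big_round_mid alone. What is shaped like the part that bears big_square_mid but red is not meant.

How it is judged (in metres and radians):
At the end, for the whole second after the job is handed in: Big tins upright on the floor of the tray of their shape, within 15 mm of its centre; small tins upright on the big tin of their shape, within 12 mm of its centre; square tins within 0.3 rad of their tray's sides; all released and at rest (tilt under 0.1 rad, under 10 mm/s) (horizontal distance between big_round_mid and round_tray below 0.015 m and height (world z) of big_round_mid between 0.021 and 0.031 m and horizontal distance between small_round_mid and big_round_mid below 0.012 m and height (world z) of small_round_mid between 0.057 and 0.069 m and angle between each of big_round_mid, small_round_mid, big_square_mid, small_square_mid's own z axis and vertical below 0.1 rad and linear speed of each of big_round, small_round, big_square, small_square below 0.01 m/s and horizontal distance between big_square_mid and square_tray below 0.015 m and height (world z) of big_square_mid between 0.021 and 0.031 m and horizontal distance between small_square_mid and big_square_mid below 0.012 m and height (world z) of small_square_mid between 0.057 and 0.069 m and (angle between the x axis of big_square_mid and the x axis of square_tray, either way round below 0.3 rad or angle between the x axis of big_square_mid and the y axis of square_tray, either way round below 0.3 rad) and (angle between the x axis of small_square_mid and the x axis of square_tray, either way round below 0.3 rad or angle between the x axis of small_square_mid and the y axis of square_tray, either way round below 0.3 rad)); the robot touches nothing.
It fails at once if the wide glass jar is pushed more than 30 mm away or tipped by more than 0.35 rad (distance of jar_wide_mid from where it was at the start of the episode above 0.03 m or angle between jar_wide_mid's own z axis and vertical above 0.35 rad).
It fails at once if the slim clay-coloured jar is pushed more than 30 mm away or tipped by more than 0.35 rad (distance of jar_slim_mid from where it was at the start of the episode above 0.03 m or angle between jar_slim_mid's own z axis and vertical above 0.35 rad).
It fails at once if the green flask is pushed more than 30 mm away or tipped by more than 0.35 rad (distance of flask_mid from where it was at the start of the episode above 0.03 m or angle between flask_mid's own z axis and vertical above 0.35 rad).
It fails at once if the mug is pushed more than 30 mm away or tipped by more than 0.35 rad (distance of mug_mid from where it was at the start of the episode above 0.03 m or angle between mug_mid's own z axis and vertical above 0.35 rad).
It also fails if it takes over 123 s, if anything falls off the work surface, if the arm or the gripper's body presses on something with over 40 N, if the wrist force passes 120 N, or if a joint passes its speed limit or range.

## Working session

There is one attempt and no reset: what is moved stays moved. The work goes in short steps, Python scripts to look and compute and a tool call to move; the robot and the scene stay as the last step left them, time stands still between calls to the robot, and variables do not carry over. Pictures are saved under pics/ and viewed, and the job is handed in when it is done.

Besides the shell and the picture viewer there is one more tool, called after "Call:" as name(argument=value, ...) on one line, values as JSON. jog_arm: Moves the arm, as the interface text tells. Its arguments: {"type":"object","properties":{"series":{"type":"array","items":{"type":"array","items":{"type":"array","items":{"type":"number"}}}},"grip_force":{"type":"number"}},"required":["series"]}

```bash
mkdir -p pics; ls
python3 - <<'E'
from station import manip
import cv2,numpy as np
s=manip.state()
print(s)
for n in("scene","top","wrist"):
    d=manip.snapshot(n); cv2.imwrite(f"pics/{n}0.png",d["image"]); np.savez(f"{n}0.npz",**d)
    print(n,{k:v for k,v in d.items() if k not in("image","z_map")})
E
```

```text
pics
{'time': 0.0, 'qpos': array([-75.21640387,  36.05877033,   2.20190273,  86.99523481,
        -1.54797521,  57.08489638,  -1.14661187]), 'joint_velocities': array([-0.07000722, -0.02929841, -0.03263577, -0.03203761,  0.08881535,
        0.04155828,  0.07115475]), 'joint_efforts': array([-1.16925216e-04, -5.63385737e+01,  1.22596722e+00, -1.93445045e+01,
        1.09487964e-02,  1.04563544e-02,  5.60654158e-06]), 'ee_pos': array([0.20657446, 0.61559842, 0.20859484]), 'eef_rot': array([[-9.48022290e-01,  3.18203354e-01, -6.03230770e-04],
       [ 3.18203925e-01,  9.48020564e-01, -1.80893988e-03],
       [-3.73556186e-06, -1.90686573e-03, -9.99998182e-01]]), 'ft_force': array([ 0.29734518, -0.23208447, -0.24983051]), 'moment': array([0.04017171, 0.01113789, 0.03090496]), 'grip_width': 0.08552530207445225}
scene {'fovy': 47.82930307316278, 'cx': 285.9152670332453, 'cy': 205.75697010161477, 'R': array([[-0.30981463,  0.95065716, -0.01630546],
       [ 0.55917912,  0.16831029, -0.81178221],
       [-0.76898219, -0.26061968, -0.58373262]]), 't': array([ 0.16702445, -0.24154266,  1.66907585])}
top {'fovy': 46.216712066298925, 'cx': 268.0936106639493, 'cy': 207.907572396723, 'R': array([[-1.82095990e-02, -9.99833927e-01, -7.27776379e-04],
       [-9.94651802e-01,  1.81892248e-02, -1.01670765e-01],
       [ 1.01667117e-01, -1.12749977e-03, -9.94817836e-01]]), 't': array([0.01673828, 0.56550721, 1.2344663 ])}
wrist {'fovy': 59.07227507946839, 'cx': 282.62584391859417, 'cy': 205.82411679915936, 'hand_eye': array([[-8.85079092e-04, -9.51378725e-01, -3.08022302e-01,
         7.91626504e-02],
       [ 9.99999546e-01, -7.32881027e-04, -6.09797637e-04,
        -5.41298402e-05],
       [ 3.54404798e-04, -3.08022702e-01,  9.51378941e-01,
        -1.65104478e-01],
       [ 0.00000000e+00,  0.00000000e+00,  0.00000000e+00,
         1.00000000e+00]])}
```

View pics/top0.png

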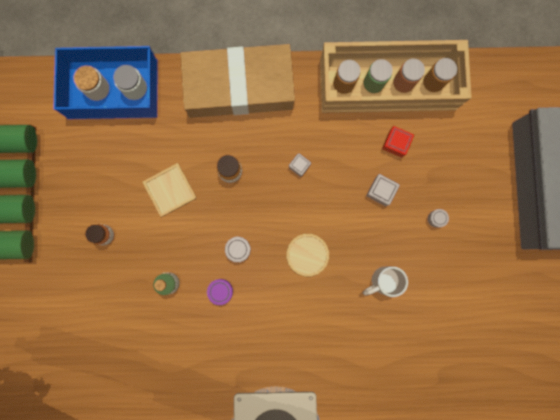

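View pics/scene0.png

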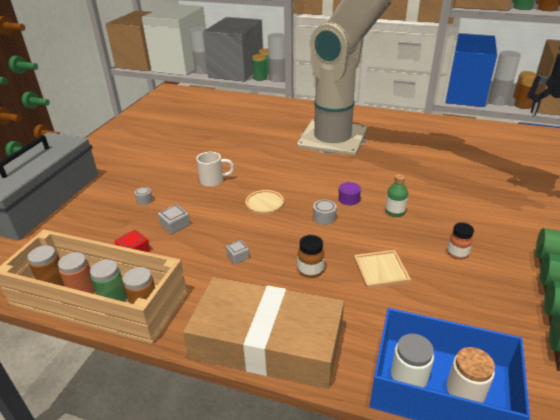

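The top view shows these candidates:
- **Big round tin:** grey at (237,250). Its look-alike is purple, at (220,292).
- **Small round tin:** grey at (439,218).
- **Big square tin:** grey at (383,190). Its look-alike is red, at (398,141).
- **Small square tin:** grey at (300,165).
- **Trays:** round at (308,255), square at (169,190).
- **Bystanders:** wide jar (229,168), slim jar (98,235), flask (166,285), mug (390,282).

By the description (bare metal), I choose the grey ones. Next I measure them and check with a close crop.

```bash
cat > h.py <<'E'
import numpy as np,cv2
def cloud(d):
    z=d["z_map"].astype(float);H,W=z.shape
    f=H/2/np.tan(np.radians(float(d["fovy"]))/2)
    u,v=np.meshgrid(np.arange(W),np.arange(H))
    P=np.dstack([(u-d["cx"])/f*z,(v-d["cy"])/f*z,z])
    return P
def world(d):
    P=cloud(d); return (P-d["t"])@d["R"]   # R^T (P-t)
def wworld(d,s):
    P=cloud(d);he=d["hand_eye"]
    T=P@he[:3,:3].T+he[:3,3]
    return T@s["eef_rot"].T+s["ee_pos"]
def blob(W,valid,c,r,zlo,zhi):
    m=valid&(np.hypot(W[...,0]-c[0],W[...,1]-c[1])<r)&(W[...,2]>zlo)&(W[...,2]<zhi)
    return W[m]
def fit(p):
    xy=(p[:,:2]*1000).astype(np.float32)
    (c,wh,a)=cv2.minAreaRect(xy); (cc,rr)=cv2.minEnclosingCircle(xy)
    return dict(n=len(p),z=round(float(np.median(p[:,2])),4),rect=np.round(c,1),wh=np.round(wh,1),ang=round(a,1),circ=np.round(cc,1),r=round(rr,1))
E
python3 - <<'E'
from h import *
d=dict(np.load("top0.npz"));W=world(d);ok=d["z_map"]>0
print("table z",np.median(W[300:360,300:500,2]))
px=dict(big_round=(237,250,.036,.045),small_round=(439,218,.03,.03),big_sq=(383,190,.036,.03),small_sq=(300,165,.03,.03),rtray=(308,255,.003,.015),stray=(169,190,.003,.015),purple=(220,292,.03,.06),red=(398,141,.03,.06),jarw=(229,168,.07,.1),jars=(98,235,.06,.1),flask=(160,285,.03,.13),mug=(390,282,.03,.1))
for k,(u,v,lo,hi) in px.items():
    c=W[v,u]
    hi={'big_sq':.06,'small_sq':.06,'small_round':.06}.get(k,hi)
    if k=='big_round':hi=.06
    lo={'big_round':.03,'big_sq':.03,'small_sq':.025,'small_round':.025}.get(k,lo)
    p=blob(W,ok,c,.075 if 'tray' in k else .06,lo,hi)
    print(k,np.round(c,3),fit(p) if len(p) else None)
im=d["image"]
rows=[]
cr=[cv2.resize(im[v-35:v+35,u-35:u+35],(260,260),interpolation=cv2.INTER_CUBIC) for u,v in[(237,250),(439,218),(220,292),(383,190),(300,165),(398,141)]]
cv2.imwrite("pics/crop0.png",np.vstack([np.hstack(cr[:3]),np.hstack(cr[3:])]))
E
```

```text
table z 0.0007528104384602652
big_round [0.459 0.087 0.039] {'n': 488, 'z': 0.0403, 'rect': array([463.1,  85.7]), 'wh': array([61.3, 60.7]), 'ang': 44.1, 'circ': array([463. ,  85.6]), 'r': 31.6}
small_round [ 0.531 -0.429  0.033] {'n': 263, 'z': 0.0347, 'rect': array([ 533.2, -430.3]), 'wh': array([45. , 43.5]), 'ang': 50.0, 'circ': array([ 533. , -430.7]), 'r': 23.2}
big_sq [ 0.604 -0.286  0.046] {'n': 577, 'z': 0.0403, 'rect': array([ 608.8, -291.1]), 'wh': array([62.2, 62. ]), 'ang': 60.4, 'circ': array([ 609. , -290.7]), 'r': 41.4}
small_sq [ 0.675 -0.078  0.036] {'n': 276, 'z': 0.0341, 'rect': array([679.2, -77.8]), 'wh': array([43.5, 43.2]), 'ang': 50.8, 'circ': array([679.4, -78.2]), 'r': 28.8}
rtray [ 0.444 -0.095  0.007] {'n': 1476, 'z': 0.0068, 'rect': array([443.7, -96.2]), 'wh': array([148.1, 143.5]), 'ang': 19.6, 'circ': array([443.4, -94.5]), 'r': 74.9}
stray [0.62  0.265 0.006] {'n': 1491, 'z': 0.0068, 'rect': array([619. , 265.5]), 'wh': array([147.3, 141.3]), 'ang': 41.5, 'circ': array([619.7, 265.9]), 'r': 74.6}
purple [0.355 0.131 0.038] {'n': 506, 'z': 0.0406, '
[... 234 characters left out ...]
, 'circ': array([ 735.9, -335.5]), 'r': 41.5}
jarw [0.66  0.101 0.088] {'n': 387, 'z': 0.0845, 'rect': array([669.2, 104.1]), 'wh': array([52.6, 53.4]), 'ang': 15.6, 'circ': array([668.8, 103.8]), 'r': 27.7}
jars [0.501 0.423 0.082] {'n': 310, 'z': 0.0772, 'rect': array([507.3, 433.7]), 'wh': array([44.6, 45.3]), 'ang': 69.8, 'circ': array([506.4, 433.9]), 'r': 23.6}
flask [0.379 0.264 0.116] {'n': 445, 'z': 0.0815, 'rect': array([380.5, 263. ]), 'wh': array([51.8, 53.3]), 'ang': 61.1, 'circ': array([380.8, 263.7]), 'r': 27.1}
mug [ 0.371 -0.303  0.008] {'n': 427, 'z': 0.0693, 'rect': array([ 378.3, -288.8]), 'wh': array([79.3, 71. ]), 'ang': 79.1, 'circ': array([ 372.8, -285.2]), 'r': 44.5}
```

View pics/crop0.png

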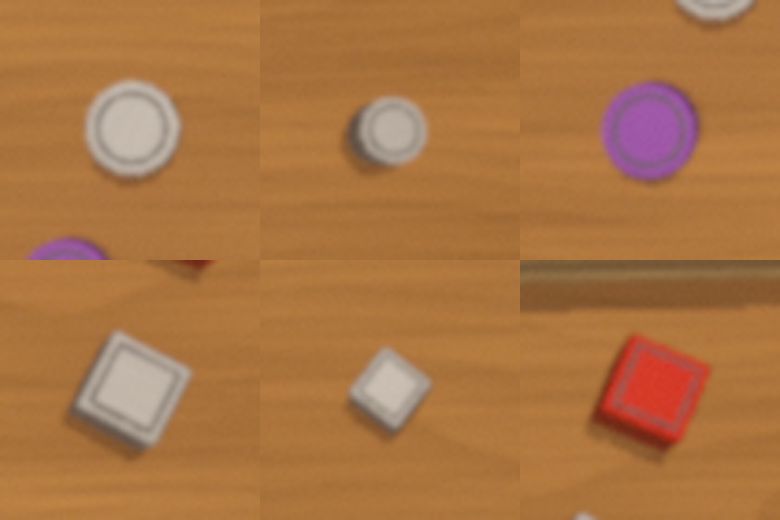

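The crops show bare-metal tins at the four pixels I chose; the purple and red ones are the look-alikes. Next I measure the trays by colour, with the scene camera as a cross-check.

Run:
```python
from h import *
for n,seeds in(("top",[(308,255),(169,190)]),("scene",[(265,202),(383,267)])):
    d=dict(np.load(f"{n}0.npz"));W=world(d);ok=d["z_map"]>0
    hsv=cv2.cvtColor(d["image"],cv2.COLOR_BGR2HSV).astype(int)
    for u,v in seeds:
        h=hsv[v,u]; c=W[v,u]
        m=(abs(hsv-h)[...,1]<50)&(hsv[...,2]>h[2]-50)&ok&(np.hypot(W[...,0]-c[0],W[...,1]-c[1])<.1)
        m=cv2.morphologyEx(m.astype(np.uint8),cv2.MORPH_OPEN,np.ones((3,3)))
        k,lab,st,ce=cv2.connectedComponentsWithStats(m)
        m=lab==lab[v,u]
        print(n,h,fit(W[m]),cv2.fitEllipse((W[m][:,:2]*1000).astype(np.float32)[cv2.convexHull((W[m][:,:2]*1000).astype(np.float32),returnPoints=False)[:,0]]))
        print(' table nearby z',np.median(W[ok&(np.hypot(W[...,0]-c[0],W[...,1]-c[1])<.1)&~m][:,2]))
d=dict(np.load("scene0.npz"));W=world(d);ok=d["z_map"]>0
for k,c,lo in(("br",(.463,.086),.034),("sr",(.533,-.43),.029),("bs",(.609,-.291),.034),("ss",(.679,-.078),.029)):
    print(k,fit(blob(W,ok,c,.05,lo,.06)))
```

```text
top [ 20  94 214] {'n': 1461, 'z': 0.0068, 'rect': array([443.7, -92.2]), 'wh': array([108.9, 108.4]), 'ang': 88.9, 'circ': array([444.7, -93.5]), 'r': 56.4} ((444.5195007324219, -93.14338684082031), (110.1377944946289, 111.40198516845703), 162.7444610595703)
 table nearby z 0.0004978043987105273
top [ 20  95 214] {'n': 1649, 'z': 0.0064, 'rect': array([622.8, 267.1]), 'wh': array([110.8, 108.6]), 'ang': 27.2, 'circ': array([623.4, 265.9]), 'r': 72.5} ((621.734375, 265.60394287109375), (135.970703125, 137.2832489013672), 149.34410095214844)
 table nearby z -0.00024271652248136248
scene [ 19 100 243] {'n': 690, 'z': 0.0072, 'rect': array([441. , -93.4]), 'wh': array([109.9, 120.3]), 'ang': 70.6, 'circ': array([438., -97.]), 'r': 65.2} ((439.6595458984375, -96.88780212402344), (109.15872955322266, 129.72007751464844), 106.23213195800781)
 table nearby z 0.000511052599941291
scene [ 20  96 246] {'n': 1381, 'z': 0.0068, 'rect': array([616.1, 263.3]), 'wh': array([120.1, 111.5]), 'ang': 28.5, 'circ': array([618.2, 264.3]), 'r': 76.5} ((618.5010986328125, 262.8774108886719), (125.65664672851562, 146.5535125732422), 101.49197387695312)
 table nearby z 0.0003437676331539251
br {'n': 286, 'z': 0.0405, 'rect': array([466.8,  84.3]), 'wh': array([63.9, 59.1]), 'ang': 15.5, 'circ': array([465.9,  84.2]), 'r': 33.5}
sr {'n': 130, 'z': 0.0344, 'rect': array([ 535.7, -432. ]), 'wh': array([44., 46.]), 'ang': 86.1, 'circ': array([ 535.9, -430.3]), 'r': 28.4}
bs {'n': 354, 'z': 0.0406, 'rect': array([ 611.5, -292.2]), 'wh': array([64.9, 61.1]), 'ang': 62.0, 'circ': array([ 609.9, -292.9]), 'r': 42.2}
ss {'n': 224, 'z': 0.0346, 'rect': array([681.2, -78.9]), 'wh': array([46.1, 45.2]), 'ang': 50.7, 'circ': array([681.2, -79.6]), 'r': 29.2}
```

```bash
cat >> h.py <<'E'
def delta(target,yaw,s=None):
    """target xyz (m), yaw = world angle of tool y (deg). prints turn (rotvec, tool, deg) and shift in the turned tool axes (cm)"""
    from scipy.spatial.transform import Rotation as Ro
    if s is None:
        from station import manip; s=manip.state()
    R=s["eef_rot"];cur=np.degrees(np.arctan2(R[1,1],R[0,1]))
    if yaw is None: yaw=cur
    while yaw-cur>90: yaw-=180
    while yaw-cur<-90: yaw+=180
    a=np.radians(yaw); y=np.array([np.cos(a),np.sin(a),0]);z=np.array([0,0,-1.]);x=np.cross(y,z)
    G=np.column_stack([x,y,z])
    rv=np.degrees(Ro.from_matrix(R.T@G).as_rotvec())
    dp=(np.array(target)-s["ee_pos"])*100
    print("t",round(s["time"],2),"pos",np.round(s["ee_pos"],4),"yaw",round(cur,1),"tilt",round(np.degrees(np.arccos(-R[2,2])),2),"w",round(s["grip_width"],4),"F",np.round(s["ft_force"],1))
    print("turn",np.round(rv,2),"shift after turn",np.round(G.T@dp,2),"shift now",np.round(R.T@dp,2))
E
python3 -c "
from h import *
delta((.4635,.0855,.15),10.5)"
```

```text
t 0.15 pos [0.2066 0.6158 0.2088] yaw 71.4 tilt 0.08 w 0.0856 F [ 0.4 -0.2  0.3]
turn [-7.000e-02  4.000e-02  6.095e+01] shift after turn [-56.82  15.59   5.88] shift now [-41.22 -42.09   5.94]
```

Call:
jog_arm(series=[[[0,0,0,0,0,10.2,1],[0,0,0,0,0,10.2,1],[0,0,0,0,0,10.2,1],[0,0,0,0,0,10.2,1],[0,0,0,0,0,10.2,1],[0,0,0,0,0,10,1],[-5.7,1.55,0,0,0,0,1],[-5.7,1.55,0,0,0,0,1],[-5.7,1.55,0,0,0,0,1],[-5.7,1.55,0,0,0,0,1],[-5.7,1.55,0,0,0,0,1],[-5.7,1.55,0,0,0,0,1],[-5.7,1.55,0,0,0,0,1],[-5.7,1.55,0,0,0,0,1],[-5.7,1.55,0,0,0,0,1],[-5.5,1.55,0,0,0,0,1],[0,0,0,0,0,0,1]]], grip_force=50)

```text
time: 2.28
ee_pos: [0.4503, 0.0598, 0.2071]
eef_rot: [[-0.149, 0.989, 0.002], [0.989, 0.149, -0.006], [-0.006, 0.001, -1.0]]
ft_force: [-0.6, 0.7, 0.6]
grip_width: 0.0854
```

```bash
python3 -c "
from h import *
delta((.4635,.0855,.15),10.5)"
```

```text
t 2.27 pos [0.4503 0.0598 0.2071] yaw 8.6 tilt 0.34 w 0.0854 F [-0.6  0.7  0.6]
turn [ 0.05  0.34 -1.93] shift after turn [2.28 1.77 5.71] shift now [2.37 1.69 5.69]
```

Call:
jog_arm(series=[[[1.2,0.9,2.8,0,0.3,-1.9,1],[1.1,0.9,2.8,0,0,0,1],[0,0,0,0,0,0,1]]])

```text
time: 2.65
ee_pos: [0.4644, 0.087, 0.15]
eef_rot: [[-0.182, 0.983, 0.001], [0.983, 0.182, 0.001], [0.001, 0.001, -1.0]]
ft_force: [-0.2, -1.2, -0.1]
grip_width: 0.0856
```

```bash
cat > w.py <<'E'
import sys
from h import *
from station import manip
def wfit(c,lo,hi,name,r=.05):
    s=manip.state();d=manip.snapshot("wrist");cv2.imwrite(f"pics/{name}.png",d["image"])
    W=wworld(d,s);p=blob(W,d["z_map"]>0,c,r,lo,hi);print("wrist",fit(p) if len(p)>5 else len(p));return d,W
E
python3 -c "
from w import *
wfit((.4635,.0855),.034,.06,'w1')
delta((.4635,.0855,.004),10.5)"
```

```text
wrist {'n': 5079, 'z': 0.0409, 'rect': array([463.1,  88. ]), 'wh': array([62.7, 63. ]), 'ang': 14.8, 'circ': array([463.2,  87.7]), 'r': 31.8}
t 2.7 pos [0.4648 0.0864 0.151 ] yaw 10.4 tilt 0.17 w 0.0853 F [-0.6 -1.3  0.7]
turn [ 0.16 -0.04 -0.06] shift after turn [-0.07 -0.15 14.7 ] shift now [-0.08 -0.19 14.7 ]
```

View pics/w1.png

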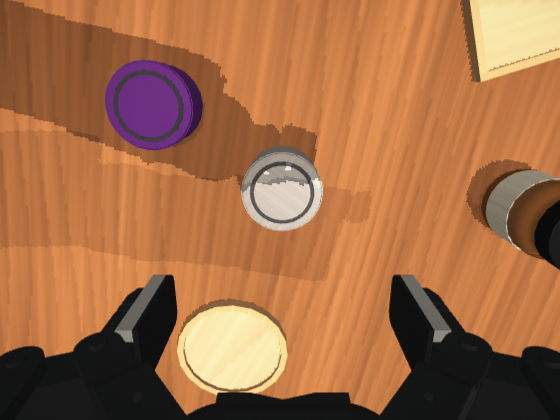

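The wrist view shows the grey tin at (282,190), midway between the fingers, with the purple one at (153,105) well clear. I descend.

Call:
jog_arm(series=[[[-0.05,-0.15,3.5,0,0,0,1],[0,0,3.5,0,0,0,1],[0,0,3.5,0,0,0,1],[0,0,2.5,0,0,0,1],[0,0,0.8,0,0,0,1],[0,0,0,0,0,0,1]]])

```text
time: 3.45
ee_pos: [0.469, 0.0873, 0.0168]
eef_rot: [[-0.184, 0.983, 0.015], [0.983, 0.184, 0.004], [0.001, 0.015, -1.0]]
ft_force: [-0.0, 0.2, 0.0]
grip_width: 0.0852
```

```bash
python3 -c "
from h import *
delta((.4633,.0868,.004),10.5)"
```

```text
t 3.45 pos [0.469  0.0873 0.0168] yaw 10.6 tilt 0.88 w 0.0852 F [-0.   0.2  0. ]
turn [ 0.88 -0.07  0.08] shift after turn [ 0.06 -0.57  1.28] shift now [ 0.06 -0.59  1.27]
```

Call:
jog_arm(series=[[[0.05,-0.55,0.8,0.8,0,0,1],[0,0,0.4,0,0,0,1],[0,0,0,0,0,0,0.5],[0,0,0,0,0,0,0.4],[0,0,0,0,0,0,0.4],[0,0,0,0,0,0,0.4]]])

```text
time: 4.2
ee_pos: [0.4649, 0.0873, 0.0074]
eef_rot: [[-0.184, 0.983, 0.005], [0.983, 0.184, 0.002], [0.002, 0.005, -1.0]]
ft_force: [0.1, 1.0, -1.8]
grip_width: 0.0595
```

```bash
python3 -c "
from h import *
delta((.4633,.0868,.15),10.5)"
```

```text
t 4.2 pos [0.4649 0.0873 0.0074] yaw 10.6 tilt 0.31 w 0.0595 F [ 0.1  1.  -1.8]
turn [ 0.3  -0.09  0.11] shift after turn [ -0.02  -0.17 -14.26] shift now [  0.    -0.09 -14.26]
```

Call:
jog_arm(series=[[[0,0,-1,0,0,0,0.3],[0,0,-2,0,0,0,0.3],[0,0,-3,0,0,0,0.3],[0,0,-3,0,0,0,0.3],[0,0,0,0,0,0,0.3]]])

```text
time: 4.82
ee_pos: [0.464, 0.087, 0.1013]
eef_rot: [[-0.184, 0.983, 0.004], [0.983, 0.184, 0.003], [0.002, 0.004, -1.0]]
ft_force: [0.2, -0.5, -2.1]
grip_width: 0.0591
```

```bash
python3 -c "
from w import *
delta((.444,-.0935,.1),None)
d,W=wfit((.4633,.0868),.0,.2,'w2')"
```

```text
t 4.83 pos [0.464  0.087  0.1013] yaw 10.6 tilt 0.27 w 0.0591 F [ 0.2 -0.5 -2.1]
turn [ 0.25 -0.1   0.  ] shift after turn [-17.37  -5.28   0.13] shift now [-17.37  -5.28   0.07]
wrist {'n': 43672, 'z': 0.1355, 'rect': array([461.6,  95.9]), 'wh': array([99.9, 80.6]), 'ang': 10.5, 'circ': array([463.3,  86.8]), 'r': 50.0}
```

View pics/w2.png

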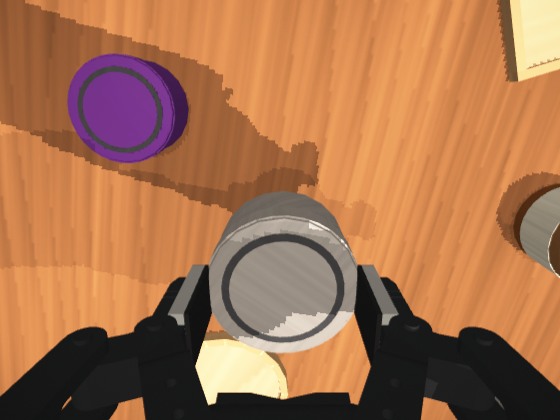

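The tin is held level between the pads at (283,285), at about 2 N. I carry it to the round tray.

Call:
jog_arm(series=[[[-2,-0.6,0,0.2,0,0,0.3],[-4,-1.2,0,0,0,0,0.3],[-4,-1.2,0,0,0,0,0.3],[-4,-1.2,0,0,0,0,0.3],[-2,-0.6,0,0,0,0,0.3],[0,0,0,0,0,0,0.3],[0,0,0,0,0,0,0.3]]])

```text
time: 5.75
ee_pos: [0.4408, -0.0813, 0.094]
eef_rot: [[-0.188, 0.982, -0.013], [0.982, 0.188, 0.004], [0.006, -0.012, -1.0]]
ft_force: [-0.0, 0.1, -1.9]
grip_width: 0.0591
```

```bash
python3 -c "
from w import *
from station import manip
s=manip.state()
d,W=wfit(s['ee_pos'][:2],s['ee_pos'][2]+.028,s['ee_pos'][2]+.037,'w3')
delta((.444,-.0935,.014),None)
hsv=cv2.cvtColor(d['image'],cv2.COLOR_BGR2HSV).astype(int)
m=(d['z_map']>0)&(np.hypot(W[...,0]-.444,W[...,1]+.0935)<.09)&(W[...,2]<.02)&(abs(hsv[...,0]-20)<5)&(hsv[...,1]<140)&(hsv[...,2]>120)
print(fit(W[m]))
"
```

```text
wrist {'n': 17325, 'z': 0.1278, 'rect': array([442.3, -79. ]), 'wh': array([68.3, 63.7]), 'ang': 50.8, 'circ': array([439.9, -74.8]), 'r': 42.4}
t 5.8 pos [ 0.4409 -0.0812  0.0941] yaw 10.8 tilt 0.76 w 0.0591 F [ 0.5  0.3 -1.8]
turn [-0.68 -0.32 -0.  ] shift after turn [-1.27  0.07  8.01] shift now [-1.31  0.17  8.  ]
{'n': 6798, 'z': 0.007, 'rect': array([446.1, -76.3]), 'wh': array([112. ,  78.5]), 'ang': 6.4, 'circ': array([446.8, -94.4]), 'r': 57.3}
```

View pics/w3.png

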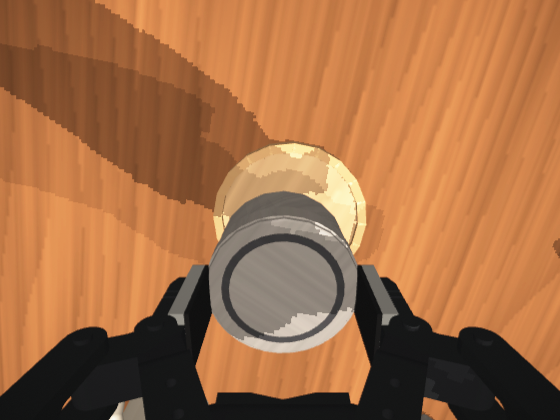

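Call:
jog_arm(series=[[[-1.4,0.1,1,-0.7,-0.3,0,0.3],[0,0,2.5,0,0,0,0.3],[0,0,2,0,0,0,0.3],[0,0,0.5,0,0,0,0.3],[0,0,0,0,0,0,0.3]]])

```text
time: 6.42
ee_pos: [0.4463, -0.0883, 0.0322]
eef_rot: [[-0.199, 0.98, 0.001], [0.98, 0.199, 0.003], [0.003, 0.002, -1.0]]
ft_force: [-0.0, 0.4, -1.0]
grip_width: 0.0592
```

```bash
python3 -c "
from w import *
delta((.444,-.0953,.014),None)
"
```

```text
t 6.42 pos [ 0.4463 -0.0883  0.0322] yaw 11.5 tilt 0.19 w 0.0592 F [-0.   0.4 -1. ]
turn [ 0.12 -0.15  0.  ] shift after turn [-0.64 -0.37  1.82] shift now [-0.65 -0.37  1.82]
```

Call:
jog_arm(series=[[[-0.65,-0.35,0.5,0,0,0,0.3],[0,0,0.4,0,0,0,0.3],[0,0,0.4,0,0,0,0.3],[0,0,0,0,0,0,0.3]]])

```text
time: 6.92
ee_pos: [0.4453, -0.0957, 0.0198]
eef_rot: [[-0.2, 0.98, 0.004], [0.98, 0.2, 0.002], [0.002, 0.005, -1.0]]
ft_force: [0.4, 0.5, -2.0]
grip_width: 0.0591
```

```bash
python3 -c "
from w import *
delta((.444,-.0953,.014),None)
"
```

```text
t 6.92 pos [ 0.4453 -0.0957  0.0198] yaw 11.5 tilt 0.28 w 0.0591 F [ 0.4  0.5 -2. ]
turn [ 0.27 -0.09  0.  ] shift after turn [ 0.06 -0.12  0.58] shift now [ 0.06 -0.12  0.58]
```

Call:
jog_arm(series=[[[0.05,-0.1,0.4,0.2,0,0,0.3],[0,0,0.2,0,0,0,0.3],[0,0,0.1,0,0,0,0.3],[0,0,0,0,0,0,0.3]]])

```text
time: 7.42
ee_pos: [0.4444, -0.0954, 0.0133]
eef_rot: [[-0.2, 0.98, 0.002], [0.98, 0.2, 0.002], [0.001, 0.002, -1.0]]
ft_force: [0.4, -0.0, -2.7]
grip_width: 0.0591
```

Call:
jog_arm(series=[[[0,0,0,0,0,0,0.8],[0,0,0,0,0,0,1],[0,0,0,0,0,0,1],[0,0,0,0,0,0,1],[0,0,-2,0,0,0,1],[0,0,-4,0,0,0,1],[0,0,-5,0,0,0,1],[0,0,-3,0,0,0,1],[0,0,0,0,0,0,1]]])

```text
time: 8.55
ee_pos: [0.4441, -0.0956, 0.1568]
eef_rot: [[-0.199, 0.98, 0.001], [0.98, 0.199, 0.003], [0.002, 0.001, -1.0]]
ft_force: [0.1, -0.6, 0.2]
grip_width: 0.0855
```

```bash
python3 -c "
from w import *
d,W=wfit((.444,-.0953),.036,.06,'w4')
delta((.533,-.4305,.15),-39)
"
```

```text
wrist {'n': 5103, 'z': 0.0469, 'rect': array([443.7, -94.6]), 'wh': array([62.7, 62.9]), 'ang': 47.6, 'circ': array([443.6, -94.8]), 'r': 31.8}
t 8.6 pos [ 0.4433 -0.0953  0.1557] yaw 11.5 tilt 0.19 w 0.0856 F [ 0.   0.1 -1.1]
turn [-0.13 -0.15 50.5 ] shift after turn [-20.41  28.06   0.57] shift now [-34.64   2.11   0.46]
```

View pics/w4.png

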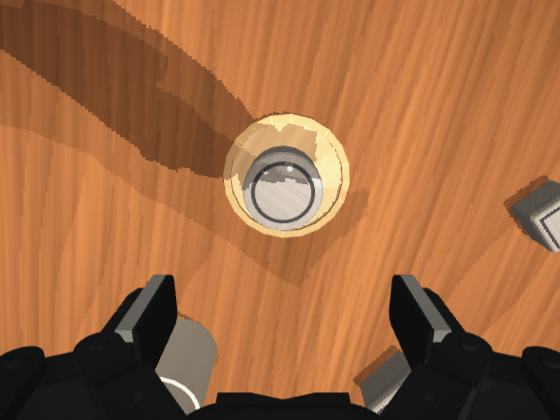

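The tin sits centred in the round tray, measured at (0.4437, -0.0946) with its top at 0.047. Next is the small round tin.

Call:
jog_arm(series=[[[0,0,0,0,0,10.1,1],[0,0,0,0,0,10.1,1],[0,0,0,0,0,10.1,1],[0,0,0,0,0,10.1,1],[0,0,0,0,0,10,1],[-2.9,4,0,0,0,0,1],[-2.9,4,0,0,0,0,1],[-2.9,4,0,0,0,0,1],[-2.9,4,0,0,0,0,1],[-2.9,4,0,0,0,0,1],[-2.9,4,0,0,0,0,1],[-2,3,0,0,0,0,1],[0,0,0,0,0,0,1],[0,0,0,0,0,0,1]]])

```text
time: 10.35
ee_pos: [0.5126, -0.4187, 0.1253]
eef_rot: [[0.647, 0.762, -0.039], [0.762, -0.647, 0.02], [-0.011, -0.043, -0.999]]
ft_force: [-0.1, -0.4, -0.7]
grip_width: 0.0855
```

```bash
python3 -c "
from w import *
d,W=wfit((.534,-.4305),.029,.06,'w5')
delta((.534,-.4305,.15),-39)
"
```

```text
wrist {'n': 3041, 'z': 0.0349, 'rect': array([ 533.6, -428.9]), 'wh': array([44.9, 44.6]), 'ang': 52.2, 'circ': array([ 533.9, -429.1]), 'r': 22.9}
t 10.4 pos [ 0.5124 -0.4187  0.1254] yaw -40.3 tilt 2.52 w 0.0856 F [-0.3 -0.6 -0.5]
turn [-2.44  0.6  -1.32] shift after turn [ 0.44  2.42 -2.46] shift now [ 0.47  2.3  -2.56]
```

View pics/w5.png

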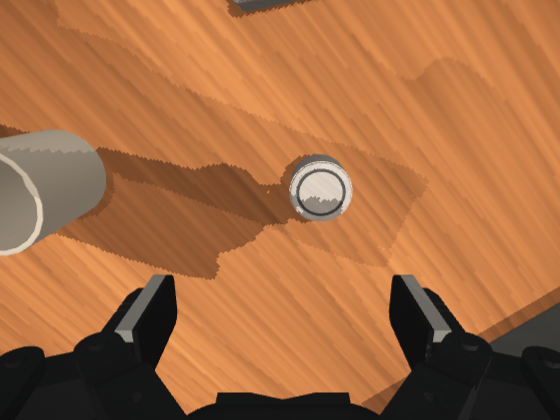

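Call:
jog_arm(series=[[[0.4,2.3,0,-2.4,0.6,-1.3,1],[0,0,2,0,0,0,1],[0,0,3,0,0,0,1],[0,0,2.5,0,0,0,1],[0,0,1,0,0,0,1],[0,0,0,0,0,0,1]]])

```text
time: 11.15
ee_pos: [0.5355, -0.4253, 0.0332]
eef_rot: [[0.624, 0.781, 0.002], [0.781, -0.624, 0.004], [0.004, -0.001, -1.0]]
ft_force: [-0.8, 0.3, 0.6]
grip_width: 0.0853
```

```bash
python3 -c "
from w import *
delta((.5338,-.4293,.003),-39)
"
```

```text
t 11.15 pos [ 0.5355 -0.4253  0.0332] yaw -38.6 tilt 0.25 w 0.0853 F [-0.8  0.3  0.6]
turn [-0.05 -0.24  0.37] shift after turn [-0.42  0.12  3.02] shift now [-0.44  0.12  3.02]
```

Call:
jog_arm(series=[[[-0.4,0.1,1,0,0,0,1],[0,0,1,0,0,0,1],[0,0,0.6,0,0,0,1],[0,0,0.2,0,0,0,1],[0,0,0,0,0,0,0.6],[0,0,0,0,0,0,0.3],[0,0,0,0,0,0,0.1],[0,0,0,0,0,0,0.1],[0,0,0,0,0,0,0.1]]])

```text
time: 12.28
ee_pos: [0.5354, -0.4307, 0.0064]
eef_rot: [[0.624, 0.781, 0.006], [0.781, -0.624, 0.0], [0.004, 0.004, -1.0]]
ft_force: [0.5, 0.3, -0.7]
grip_width: 0.0406
```

```bash
python3 -c "
from w import *
delta((.5338,-.4293,.15),-39)
"
```

```text
t 12.28 pos [ 0.5354 -0.4307  0.0064] yaw -38.6 tilt 0.34 w 0.0406 F [ 0.5  0.3 -0.7]
turn [ 0.25 -0.23  0.39] shift after turn [ 1.000e-02 -2.100e-01 -1.436e+01] shift now [  0.07  -0.15 -14.36]
```

Call:
jog_arm(series=[[[0,0,-1,0,0,0,0.1],[0,0,-2.5,0,0,0,0.1],[0,0,-4,0,0,0,0.1],[0,0,-4,0,0,0,0.1],[0,0,-3,0,0,0,0.1],[0,0,0,0,0,0,0.1]]])

```text
time: 13.02
ee_pos: [0.5343, -0.431, 0.158]
eef_rot: [[0.625, 0.781, 0.006], [0.781, -0.625, -0.0], [0.004, 0.005, -1.0]]
ft_force: [-0.1, 0.3, -1.4]
grip_width: 0.0407
```

```bash
python3 -c "
from w import *
from station import manip
s=manip.state();z=s['ee_pos'][2]
d,W=wfit(s['ee_pos'][:2],z+.023,z+.034,'w6',.03)
delta((.4437,-.0946,.15),None)
"
```

```text
wrist {'n': 8519, 'z': 0.1867, 'rect': array([ 533. , -428.2]), 'wh': array([45.7, 52.1]), 'ang': 21.7, 'circ': array([ 538.2, -426.1]), 'r': 29.2}
t 13.07 pos [ 0.5336 -0.4301  0.1564] yaw -38.7 tilt 0.26 w 0.0403 F [ 0.6  0.3 -1.3]
turn [ 0.11 -0.24  0.  ] shift after turn [ 20.58 -27.98   0.64] shift now [ 20.58 -27.98   0.67]
```

View pics/w6.png

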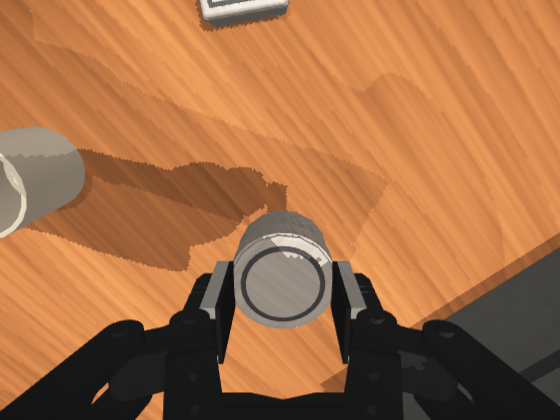

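Call:
jog_arm(series=[[[1,-1.4,0,0,0,0,0.1],[2.1,-2.8,0,0,0,0,0.1],[2.1,-2.8,0,0,0,0,0.1],[2.1,-2.8,0,0,0,0,0.1],[2.1,-2.8,0,0,0,0,0.1],[2.1,-2.8,0,0,0,0,0.1],[2.1,-2.8,0,0,0,0,0.1],[2.1,-2.8,0,0,0,0,0.1],[2.1,-2.8,0,0,0,0,0.1],[1,-1.4,0,0,0,0,0.1],[0,0,0,0,0,0,0.1],[0,0,0,0,0,0,0.1]]])

```text
time: 14.58
ee_pos: [0.4415, -0.1107, 0.1446]
eef_rot: [[0.624, 0.781, -0.022], [0.781, -0.624, 0.011], [-0.005, -0.024, -1.0]]
ft_force: [0.2, -0.4, -1.0]
grip_width: 0.0406
```

```bash
python3 -c "
from w import *
from station import manip
s=manip.state();z=s['ee_pos'][2]
d,W=wfit(s['ee_pos'][:2],z+.025,z+.034,'w7',.03)
delta((.4437,-.0960,.08),None)
"
```

```text
wrist {'n': 8383, 'z': 0.1734, 'rect': array([ 444.8, -110.8]), 'wh': array([45.7, 52. ]), 'ang': 82.0, 'circ': array([ 444.7, -105.9]), 'r': 28.4}
t 14.62 pos [ 0.4414 -0.1107  0.1446] yaw -38.6 tilt 1.39 w 0.0407 F [-0.2 -1.1 -0.5]
turn [-1.37  0.28  0.  ] shift after turn [ 1.29 -0.74  6.46] shift now [ 1.33 -0.59  6.47]
```

View pics/w7.png

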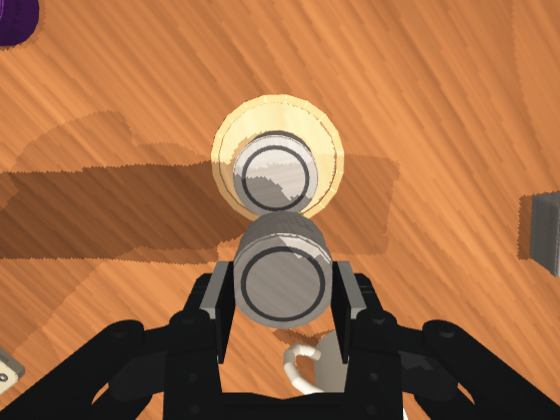

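Call:
jog_arm(series=[[[1.3,-0.6,1,-1.3,0.3,0,0.1],[0,0,2,0,0,0,0.1],[0,0,2,0,0,0,0.1],[0,0,0.6,0,0,0,0.1],[0,0,0,0,0,0,0.1]]])

```text
time: 15.25
ee_pos: [0.4468, -0.1023, 0.0873]
eef_rot: [[0.63, 0.776, 0.003], [0.776, -0.63, -0.003], [-0.001, 0.004, -1.0]]
ft_force: [-0.1, -0.5, -1.3]
grip_width: 0.0406
```

```bash
python3 -c "
from w import *
from station import manip
s=manip.state();z=s['ee_pos'][2]
d,W=wfit(s['ee_pos'][:2],z+.027,z+.034,'w8',.03)
delta((.4437,-.0955,.0525),None)
"
```

```text
wrist {'n': 8024, 'z': 0.1162, 'rect': array([ 449.4, -102. ]), 'wh': array([45.3, 52.3]), 'ang': 80.8, 'circ': array([450.9, -97.2]), 'r': 29.2}
t 15.3 pos [ 0.447  -0.1023  0.0876] yaw -39.1 tilt 0.27 w 0.0406 F [-0.5 -0.4  0.2]
turn [ 0.27  0.02 -0.  ] shift after turn [ 0.32 -0.68  3.51] shift now [ 0.32 -0.7   3.5 ]
```

View pics/w8.png

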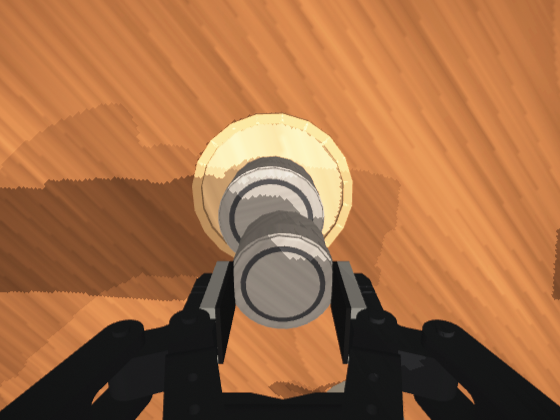

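Call:
jog_arm(series=[[[0.3,-0.7,0.8,0.2,0,0,0.1],[0,0,1,0,0,0,0.1],[0,0,0.8,0,0,0,0.1],[0,0,0,0,0,0,0.1]]])

```text
time: 15.8
ee_pos: [0.4441, -0.0952, 0.0607]
eef_rot: [[0.63, 0.777, 0.002], [0.777, -0.63, -0.001], [0.001, 0.003, -1.0]]
ft_force: [-0.8, -0.3, -0.6]
grip_width: 0.0409
```

```bash
python3 -c "
from w import *
delta((.443,-.0955,.0525),None)
"
```

```text
t 15.8 pos [ 0.4441 -0.0952  0.0607] yaw -39.0 tilt 0.15 w 0.0409 F [-0.8 -0.3 -0.6]
turn [ 0.15 -0.04  0.  ] shift after turn [-0.09 -0.06  0.82] shift now [-0.1  -0.07  0.82]
```

Call:
jog_arm(series=[[[-0.05,-0.05,0.3,0,0,0,0.1],[0,0,0.3,0,0,0,0.1],[0,0,0.2,0,0,0,0.1],[0,0,0,0,0,0,0.1]]])

```text
time: 16.3
ee_pos: [0.4436, -0.0956, 0.0523]
eef_rot: [[0.63, 0.777, 0.003], [0.777, -0.63, -0.001], [0.001, 0.003, -1.0]]
ft_force: [0.3, -0.1, -0.6]
grip_width: 0.0406
```

```bash
python3 -c "
from w import *
delta((.443,-.0955,.0525),None)
"
```

```text
t 16.3 pos [ 0.4436 -0.0956  0.0523] yaw -39.1 tilt 0.19 w 0.0406 F [ 0.3 -0.1 -0.6]
turn [ 0.18 -0.05  0.  ] shift after turn [-0.03 -0.05 -0.02] shift now [-0.03 -0.05 -0.02]
```

Call:
jog_arm(series=[[[0,0,0.1,0,0,0,0.1],[0,0,0.05,0,0,0,0.1]]])

```text
time: 16.55
ee_pos: [0.4437, -0.0956, 0.0521]
eef_rot: [[0.63, 0.776, 0.004], [0.776, -0.63, -0.0], [0.002, 0.004, -1.0]]
ft_force: [-1.0, -0.6, 5.2]
grip_width: 0.041
```

Contact shows at +5 N, so I release slowly and retreat.

Call:
jog_arm(series=[[[0,0,0,0,0,0,0.6],[0,0,0,0,0,0,0.8],[0,0,0,0,0,0,1],[0,0,0,0,0,0,1],[0,0,-1.5,0,0,0,1],[0,0,-3.5,0,0,0,1],[0,0,-4,0,0,0,1],[0,0,-2.5,0,0,0,1],[0,0,0,0,0,0,1]]])

```text
time: 17.68
ee_pos: [0.443, -0.0956, 0.1699]
eef_rot: [[0.631, 0.776, 0.003], [0.776, -0.631, -0.0], [0.001, 0.002, -1.0]]
ft_force: [-0.4, 0.3, 0.1]
grip_width: 0.0852
```

```bash
python3 -c "
from w import *
d,W=wfit((.444,-.0953),.074,.1,'w9')
print('big',fit(blob(W,d['z_map']>0,(.444,-.095),.05,.043,.05)))
delta((.6095,-.2915,.15),-29.5)
"
```

```text
wrist {'n': 2992, 'z': 0.0809, 'rect': array([443.7, -95.2]), 'wh': array([44.8, 44.9]), 'ang': 51.0, 'circ': array([443.6, -95.3]), 'r': 22.8}
big {'n': 1636, 'z': 0.0466, 'rect': array([447.4, -90.3]), 'wh': array([51.9, 62.6]), 'ang': 51.0, 'circ': array([444.1, -94.7]), 'r': 31.7}
t 17.73 pos [ 0.4423 -0.0953  0.169 ] yaw -39.1 tilt 0.05 w 0.0855 F [-0.3 -0.  -0.6]
turn [ 0.04 -0.03 -9.59] shift after turn [-8.84 24.21  1.9 ] shift now [-4.69 25.35  1.91]
```

View pics/w9.png

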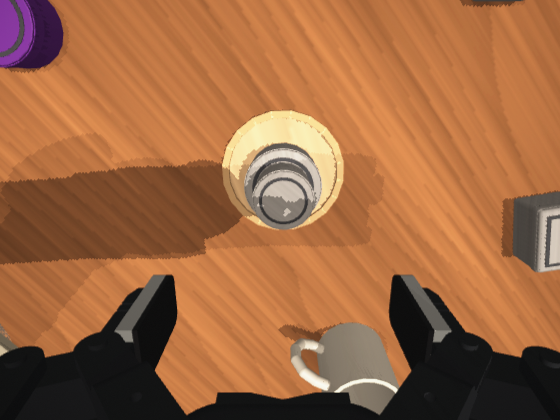

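The round stack is done: the small tin's centre is within about 1 mm of the big one's (tin at (283,200) in the picture). Now the big square tin.

Call:
jog_arm(series=[[[0,0,0,0,0,-9.6,1],[-0.6,1.6,0,0,0,0,1],[-1.2,3.2,0,0,0,0,1],[-1.2,3.2,0,0,0,0,1],[-1.2,3.2,0,0,0,0,1],[-1.2,3.2,0,0,0,0,1],[-1.2,3.2,0,0,0,0,1],[-1.2,3.2,0,0,0,0,1],[-0.6,1.6,0,0,0,0,1],[0,0,0,0,0,0,1],[0,0,0,0,0,0,1]]])

```text
time: 19.1
ee_pos: [0.5974, -0.2923, 0.154]
eef_rot: [[0.514, 0.858, -0.014], [0.858, -0.514, 0.003], [-0.004, -0.014, -1.0]]
ft_force: [0.0, -0.5, -0.0]
grip_width: 0.0851
```

```bash
python3 -c "
from w import *
d,W=wfit((.6095,-.2915),.034,.06,'w10',.055)
delta((.6095,-.2915,.13),-29.5)
"
```

```text
wrist {'n': 5960, 'z': 0.041, 'rect': array([ 609.2, -288.9]), 'wh': array([61.8, 61.3]), 'ang': 60.4, 'circ': array([ 609. , -288.3]), 'r': 41.7}
t 19.15 pos [ 0.5973 -0.2923  0.154 ] yaw -30.9 tilt 0.84 w 0.0853 F [0.7 0.  0.6]
turn [-0.8   0.26 -1.43] shift after turn [0.66 1.02 2.4 ] shift now [0.7  1.04 2.39]
```

View pics/w10.png

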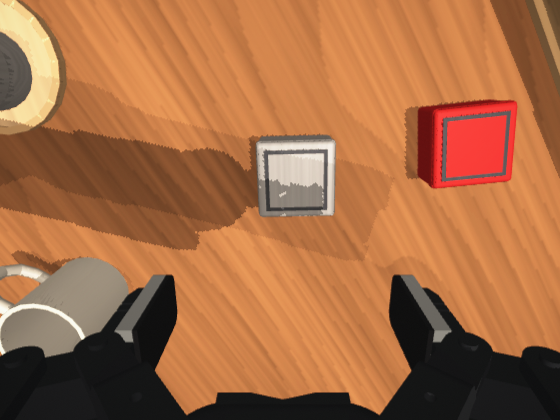

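The wrist view shows the grey tin at (296,178) square to the jaws, with the red one at (470,143) clear. I descend.

Call:
jog_arm(series=[[[0.8,1.0,1,-0.8,0.2,-1.4,1],[0,0,3,0,0,0,1],[0,0,3,0,0,0,1],[0,0,3,0,0,0,1],[0,0,1,0,0,0,1],[0,0,0,0,0,0,1]]])

```text
time: 19.9
ee_pos: [0.6146, -0.284, 0.0398]
eef_rot: [[0.485, 0.875, 0.006], [0.875, -0.485, 0.002], [0.005, 0.004, -1.0]]
ft_force: [0.2, 0.0, 0.2]
grip_width: 0.0853
```

```bash
python3 -c "
from w import *
delta((.6093,-.2895,.0045),-29.5)
"
```

```text
t 19.9 pos [ 0.6146 -0.284   0.0398] yaw -29.0 tilt 0.34 w 0.0853 F [0.2 0.  0.2]
turn [ 0.22 -0.26  0.49] shift after turn [-0.74 -0.19  3.53] shift now [-0.75 -0.21  3.53]
```

Call:
jog_arm(series=[[[-0.7,-0.2,0.8,0.2,-0.2,0.5,1],[0,0,1.2,0,0,0,1],[0,0,1,0,0,0,1],[0,0,0.3,0,0,0,1],[0,0,0,0,0,0,0.7],[0,0,0,0,0,0,0.4],[0,0,0,0,0,0,0.3],[0,0,0,0,0,0,0.3]]])

```text
time: 20.9
ee_pos: [0.6112, -0.2905, 0.008]
eef_rot: [[0.493, 0.87, 0.005], [0.87, -0.493, -0.001], [0.001, 0.005, -1.0]]
ft_force: [0.8, -0.2, -1.7]
grip_width: 0.0582
```

```bash
python3 -c "
from w import *
delta((.6093,-.2895,.0045),-29.5)
"
```

```text
t 20.9 pos [ 0.6112 -0.2905  0.008 ] yaw -29.5 tilt 0.3 w 0.0582 F [ 0.8 -0.2 -1.7]
turn [ 0.29 -0.08 -0.02] shift after turn [-0.01 -0.21  0.35] shift now [-0.01 -0.22  0.35]
```

Call:
jog_arm(series=[[[0,0,-1,0,0,0,0.3],[0,0,-2.5,0,0,0,0.3],[0,0,-4,0,0,0,0.3],[0,0,-5,0,0,0,0.3],[0,0,-4,0,0,0,0.3],[0,0,0,0,0,-5,0.3],[0,0,0,0,0,-9,0.3],[0,0,0,0,0,-9,0.3],[0,0,0,0,0,-9,0.3],[0,0,0,0,0,-9,0.3],[0,0,0,0,0,-9,0.3],[0,0,0,0,0,-7,0.3],[0,0,0,0,0,0,0.3]]])

```text
time: 22.52
ee_pos: [0.6089, -0.2916, 0.186]
eef_rot: [[-0.487, 0.874, 0.008], [0.874, 0.487, -0.005], [-0.008, 0.004, -1.0]]
ft_force: [0.3, 0.7, -1.8]
grip_width: 0.058
```

```bash
python3 -c "
from w import *
from station import manip
s=manip.state();z=s['ee_pos'][2]
d,W=wfit(s['ee_pos'][:2],z+.028,z+.037,'w11',.05)
delta((.621,.266,.17),27.5)
"
```

```text
wrist {'n': 19903, 'z': 0.2192, 'rect': array([ 607.7, -290.4]), 'wh': array([82.9, 60.5]), 'ang': 28.9, 'circ': array([ 607.5, -290.1]), 'r': 41.8}
t 22.57 pos [ 0.6089 -0.2916  0.186 ] yaw 29.1 tilt 0.55 w 0.0582 F [ 0.4  0.  -1.9]
turn [0.25 0.49 1.57] shift after turn [48.91 26.82  1.6 ] shift now [48.16 28.15  1.31]
```

View pics/w11.png

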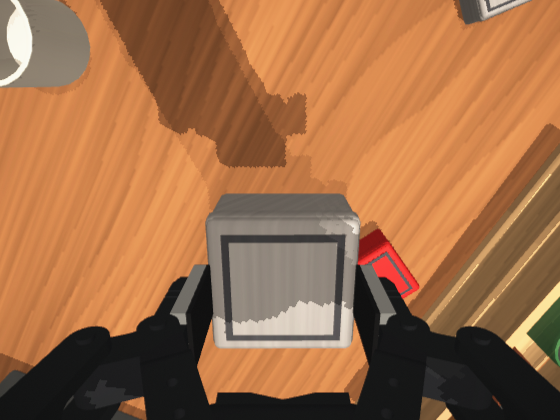

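Call:
jog_arm(series=[[[1.5,0.85,0,0.2,0.5,1.5,0.3],[3.1,1.7,0,0,0,0,0.3],[3.1,1.7,0,0,0,0,0.3],[3.1,1.7,0,0,0,0,0.3],[3.1,1.7,0,0,0,0,0.3],[3.1,1.7,0,0,0,0,0.3],[3.1,1.7,0,0,0,0,0.3],[3.1,1.7,0,0,0,0,0.3],[3.1,1.7,0,0,0,0,0.3],[3.1,1.7,0,0,0,0,0.3],[3.1,1.7,0,0,0,0,0.3],[3.1,1.7,0,0,0,0,0.3],[3.1,1.7,0,0,0,0,0.3],[3.1,1.7,0,0,0,0,0.3],[3.1,1.7,0,0,0,0,0.3],[3.1,1.7,0,0,0,0,0.3],[1.5,0.85,0,0,0,0,0.3],[0,0,0,0,0,0,0.3],[0,0,0,0,0,0,0.3]]])

```text
time: 24.95
ee_pos: [0.6342, 0.2853, 0.1872]
eef_rot: [[-0.419, 0.908, 0.004], [0.908, 0.419, -0.008], [-0.009, 0.0, -1.0]]
ft_force: [0.5, -0.3, -1.5]
grip_width: 0.0583
```

```bash
python3 -c "
from w import *
from station import manip
s=manip.state();z=s['ee_pos'][2]
d,W=wfit(s['ee_pos'][:2],z+.030,z+.037,'w12',.05)
delta((.621,.266,.07),27.5)
hsv=cv2.cvtColor(d['image'],cv2.COLOR_BGR2HSV).astype(int)
m=(d['z_map']>0)&(np.hypot(W[...,0]-.621,W[...,1]-.266)<.1)&(W[...,2]<.02)&(abs(hsv[...,0]-20)<5)&(hsv[...,1]<140)&(hsv[...,2]>120)
print(fit(W[m]))
"
```

```text
wrist {'n': 19201, 'z': 0.2204, 'rect': array([633.5, 286.7]), 'wh': array([84.1, 60.1]), 'ang': 24.8, 'circ': array([632.8, 288.3]), 'r': 42.2}
t 25.0 pos [0.6342 0.2852 0.1873] yaw 24.7 tilt 0.51 w 0.0582 F [-0.4 -0.5 -0.4]
turn [ 0.01  0.51 -2.77] shift after turn [-1.1  -2.06 11.73] shift now [-1.09 -2.01 11.73]
{'n': 6577, 'z': 0.0069, 'rect': array([614.7, 280.8]), 'wh': array([107.4,  74.3]), 'ang': 29.9, 'circ': array([615.9, 279.2]), 'r': 63.9}
```

View pics/w12.png

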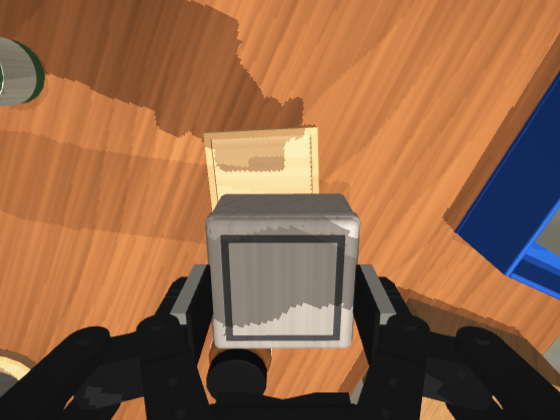

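Call:
jog_arm(series=[[[-1.1,-1.9,1,0,0.5,-3.8,0.3],[0,0,2.5,0,0,0,0.3],[0,0,3,0,0,0,0.3],[0,0,3,0,0,0,0.3],[0,0,1.2,0,0,0,0.3],[0,0,0,0,0,0,0.3]]])

```text
time: 25.75
ee_pos: [0.6253, 0.255, 0.081]
eef_rot: [[-0.466, 0.885, 0.005], [0.885, 0.467, -0.004], [-0.006, 0.003, -1.0]]
ft_force: [-0.1, 0.2, -2.0]
grip_width: 0.0578
```

```bash
python3 -c "
from w import *
from station import manip
s=manip.state();z=s['ee_pos'][2]
d,W=wfit(s['ee_pos'][:2],z+.030,z+.037,'w13',.05)
delta((.6225,.2665,.0155),28.5)
hsv=cv2.cvtColor(d['image'],cv2.COLOR_BGR2HSV).astype(int)
m=(d['z_map']>0)&(np.hypot(W[...,0]-.621,W[...,1]-.266)<.1)&(W[...,2]<.02)&(abs(hsv[...,0]-20)<5)&(hsv[...,1]<140)&(hsv[...,2]>120)
print(fit(W[m]))
"
```

```text
wrist {'n': 19235, 'z': 0.1142, 'rect': array([623.8, 256. ]), 'wh': array([82.8, 60.6]), 'ang': 27.4, 'circ': array([623.7, 256.2]), 'r': 41.8}
t 25.8 pos [0.6257 0.255  0.0816] yaw 27.8 tilt 0.4 w 0.0578 F [-0.4 -0.3 -2.3]
turn [ 0.22  0.34 -0.69] shift after turn [1.16 0.26 6.61] shift now [1.2  0.22 6.61]
{'n': 11651, 'z': 0.007, 'rect': array([624.8, 265.3]), 'wh': array([106.7, 108. ]), 'ang': 27.6, 'circ': array([625.4, 265.2]), 'r': 75.3}
```

View pics/w13.png

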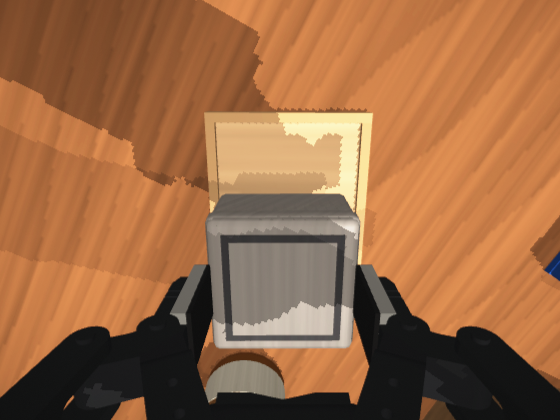

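Call:
jog_arm(series=[[[1.05,0.25,1,0.2,0.3,0,0.3],[0,0,2,0,0,0,0.3],[0,0,2,0,0,0,0.3],[0,0,0.5,0,0,0,0.3],[0,0,0,0,0,0,0.3]]])

```text
time: 26.42
ee_pos: [0.6241, 0.2673, 0.0244]
eef_rot: [[-0.467, 0.884, 0.003], [0.884, 0.467, 0.001], [-0.0, 0.003, -1.0]]
ft_force: [-0.2, -0.2, -1.3]
grip_width: 0.0582
```

```bash
python3 -c "
from w import *
delta((.6235,.2655,.0142),27.8)
"
```

```text
t 26.43 pos [0.6241 0.2673 0.0244] yaw 27.9 tilt 0.17 w 0.0582 F [-0.2 -0.2 -1.3]
turn [0.17 0.01 0.06] shift after turn [-0.13 -0.13  1.02] shift now [-0.13 -0.13  1.02]
```

Call:
jog_arm(series=[[[-0.1,-0.1,0.4,0,0,0,0.3],[0,0,0.4,0,0,0,0.3],[0,0,0.2,0,0,0,0.3],[0,0,0.1,0,0,0,0.3]]])

```text
time: 26.92
ee_pos: [0.6248, 0.2658, 0.0139]
eef_rot: [[-0.467, 0.884, 0.005], [0.884, 0.467, 0.002], [-0.001, 0.005, -1.0]]
ft_force: [0.4, -0.7, 0.7]
grip_width: 0.0582
```

Contact starts at the expected height (TCP 0.014), so I release and retreat.

Call:
jog_arm(series=[[[0,0,0.05,0,0,0,0.3],[0,0,0,0,0,0,0.8],[0,0,0,0,0,0,1],[0,0,0,0,0,0,1],[0,0,-1.5,0,0,0,1],[0,0,-3.5,0,0,0,1],[0,0,-5,0,0,0,1],[0,0,-4,0,0,0,1],[0,0,-2,0,0,0,1],[0,0,0,0,0,0,1]]])

```text
time: 28.18
ee_pos: [0.626, 0.2658, 0.1853]
eef_rot: [[-0.466, 0.884, 0.012], [0.885, 0.466, 0.005], [-0.001, 0.013, -1.0]]
ft_force: [0.5, 0.5, -0.5]
grip_width: 0.0849
```

```bash
python3 -c "
from w import *
d,W=wfit((.624,.266),.04,.06,'w14',.055)
hsv=cv2.cvtColor(d['image'],cv2.COLOR_BGR2HSV).astype(int)
m=(d['z_map']>0)&(np.hypot(W[...,0]-.621,W[...,1]-.266)<.1)&(W[...,2]<.02)&(abs(hsv[...,0]-20)<5)&(hsv[...,1]<140)&(hsv[...,2]>120)
print('tray',fit(W[m]))
delta((.6795,-.078,.17),51)
"
```

```text
wrist {'n': 4963, 'z': 0.047, 'rect': array([624. , 266.1]), 'wh': array([61.2, 61.7]), 'ang': 27.7, 'circ': array([624.1, 266.3]), 'r': 41.8}
tray {'n': 6184, 'z': 0.0073, 'rect': array([624.3, 264.7]), 'wh': array([105.9, 108.9]), 'ang': 27.5, 'circ': array([623.9, 263.7]), 'r': 74.7}
t 28.23 pos [0.6254 0.2656 0.1842] yaw 27.8 tilt 0.63 w 0.0855 F [ 0.6 -0.2 -0.2]
turn [  0.61   0.19 -23.2 ] shift after turn [-25.83 -23.3    1.42] shift now [-32.92 -11.26   1.33]
```

View pics/w14.png

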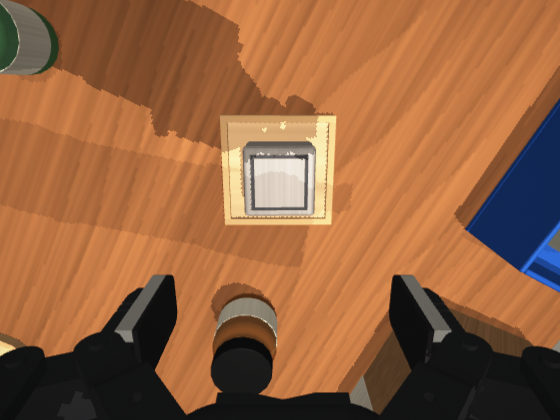

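The big square tin is in the middle of the square tray, at (0.624, 0.266) and 27.7°, against 27.5° for the tray. Now the small square tin.

Call:
jog_arm(series=[[[0,0,0,0.6,0.2,-7.7,1],[0,0,0,0,0,-7.7,1],[0,0,0,0,0,-7.8,1],[-1.3,-1.15,0,0,0,0,1],[-2.85,-2.6,0,0,0,0,1],[-2.85,-2.6,0,0,0,0,1],[-2.85,-2.6,0,0,0,0,1],[-2.85,-2.6,0,0,0,0,1],[-2.85,-2.6,0,0,0,0,1],[-2.85,-2.6,0,0,0,0,1],[-2.85,-2.6,0,0,0,0,1],[-2.85,-2.6,0,0,0,0,1],[-1.3,-1.15,0,0,0,0,1],[0,0,0,0,0,0,1],[0,0,0,0,0,0,1]]])

```text
time: 30.1
ee_pos: [0.6672, -0.0988, 0.1703]
eef_rot: [[-0.762, 0.647, -0.027], [0.648, 0.762, -0.009], [0.014, -0.024, -1.0]]
ft_force: [-0.1, 0.4, 0.7]
grip_width: 0.0856
```

```bash
python3 -c "
from w import *
d,W=wfit((.6795,-.078),.029,.06,'w15',.045)
delta((.6795,-.078,.13),51)
"
```

```text
wrist {'n': 2539, 'z': 0.035, 'rect': array([679.5, -76.2]), 'wh': array([43. , 43.3]), 'ang': 51.5, 'circ': array([679.4, -76.1]), 'r': 29.2}
t 30.15 pos [ 0.6673 -0.0987  0.1704] yaw 49.7 tilt 1.62 w 0.0854 F [ 1.2  0.9 -0.1]
turn [-1.4  -0.82 -1.34] shift after turn [0.35 2.38 4.04] shift now [0.35 2.47 3.98]
```

View pics/w15.png

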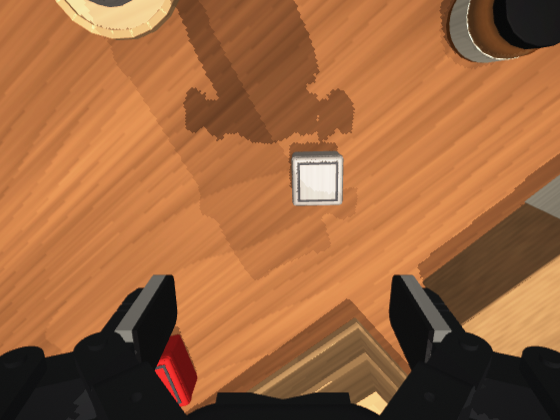

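The small tin is at (317,180), aligned with the jaws. The cardboard box is more than 80 mm beyond the far finger. I descend.

Call:
jog_arm(series=[[[0.45,2.4,1,-1.4,-0.8,-1.5,1],[0,0,3,0,0,0,1],[0,0,4,0,0,0,1],[0,0,3,0,0,0,1],[0,0,1,0,0,0,1],[0,0,0,0,0,0,1]]])

```text
time: 30.9
ee_pos: [0.6819, -0.0627, 0.0486]
eef_rot: [[-0.788, 0.616, 0.004], [0.616, 0.788, 0.007], [0.001, 0.008, -1.0]]
ft_force: [-0.0, 0.4, 1.3]
grip_width: 0.0854
```

```bash
python3 -c "
from w import *
delta((.6795,-.0765,.004),51.3)
"
```

```text
t 30.9 pos [ 0.6819 -0.0627  0.0486] yaw 52.0 tilt 0.48 w 0.0854 F [-0.   0.4  1.3]
turn [ 0.48 -0.05  0.69] shift after turn [-0.67 -1.22  4.46] shift now [-0.66 -1.27  4.45]
```

Call:
jog_arm(series=[[[-0.65,-1.2,0,0.4,0,0.7,1],[0,0,1,0,0,0,1],[0,0,1.4,0,0,0,1],[0,0,1,0,0,0,1],[0,0,0,0,0,0,1]]])

```text
time: 31.52
ee_pos: [0.6817, -0.0775, 0.0155]
eef_rot: [[-0.78, 0.626, 0.005], [0.626, 0.78, 0.001], [-0.003, 0.004, -1.0]]
ft_force: [0.1, 0.0, 0.9]
grip_width: 0.0856
```

```bash
python3 -c "
from w import *
delta((.6795,-.0765,.004),51.3)
"
```

```text
t 31.52 pos [ 0.6817 -0.0775  0.0155] yaw 51.2 tilt 0.28 w 0.0856 F [0.1 0.  0.9]
turn [ 0.21  0.19 -0.08] shift after turn [ 0.23 -0.06  1.15] shift now [ 0.24 -0.06  1.15]
```

Call:
jog_arm(series=[[[0.2,-0.05,0.6,0.2,0.2,0,1],[0,0,0.4,0,0,0,1],[0,0,0.1,0,0,0,0.6],[0,0,0,0,0,0,0.3],[0,0,0,0,0,0,0.1],[0,0,0,0,0,0,0.1],[0,0,0,0,0,0,0.1]]])

```text
time: 32.4
ee_pos: [0.6806, -0.0763, 0.0046]
eef_rot: [[-0.78, 0.626, 0.001], [0.626, 0.78, 0.0], [-0.001, 0.001, -1.0]]
ft_force: [0.2, -0.9, -1.0]
grip_width: 0.0399
```

```bash
python3 -c "
from w import *
delta((.6795,-.0765,.004),51.3)
"
```

```text
t 32.4 pos [ 0.6806 -0.0763  0.0046] yaw 51.3 tilt 0.08 w 0.0399 F [ 0.2 -0.9 -1. ]
turn [ 0.06  0.05 -0.05] shift after turn [ 0.07 -0.08  0.06] shift now [ 0.07 -0.08  0.06]
```

Call:
jog_arm(series=[[[0,0,-1,0,0,0,0.1],[0,0,-2.5,0,0,0,0.1],[0,0,-4,0,0,0,0.1],[0,0,-5,0,0,0,0.1],[0,0,-4,0,0,0,0.1],[0,0,0,0,0,7.8,0.1],[0,0,0,0,0,7.8,0.1],[0,0,0,0,0,8,0.1],[0,0,0,0,0,0,0.1]]])

```text
time: 33.52
ee_pos: [0.6807, -0.0766, 0.1809]
eef_rot: [[-0.453, 0.891, 0.005], [0.891, 0.453, 0.001], [-0.002, 0.005, -1.0]]
ft_force: [-0.1, -0.3, -1.8]
grip_width: 0.0397
```

```bash
python3 -c "
from w import *
from station import manip
s=manip.state();z=s['ee_pos'][2]
d,W=wfit(s['ee_pos'][:2],z+.026,z+.035,'w16',.03)
delta((.624,.266,.18),27.7)
"
```

```text
wrist {'n': 9591, 'z': 0.2116, 'rect': array([680.3, -75.7]), 'wh': array([58.2, 42.7]), 'ang': 26.6, 'circ': array([680.2, -75.4]), 'r': 29.7}
t 33.58 pos [ 0.6808 -0.0767  0.181 ] yaw 27.0 tilt 0.33 w 0.0402 F [ 0.7 -0.1 -0.7]
turn [ 0.31  0.12 -0.68] shift after turn [32.98 10.9   0.1 ] shift now [33.11 10.51  0.09]
```

View pics/w16.png

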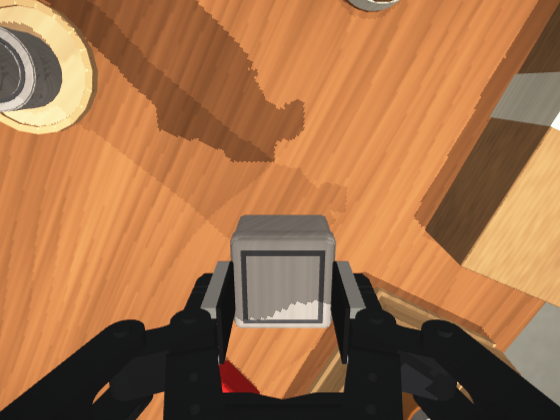

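Call:
jog_arm(series=[[[1.5,0.5,0,0.2,0,-0.7,0.1],[3.2,1.05,0,0,0,0,0.1],[3.2,1.05,0,0,0,0,0.1],[3.2,1.05,0,0,0,0,0.1],[3.2,1.05,0,0,0,0,0.1],[3.2,1.05,0,0,0,0,0.1],[3.2,1.05,0,0,0,0,0.1],[3.2,1.05,0,0,0,0,0.1],[3.2,1.05,0,0,0,0,0.1],[3.2,1.05,0,0,0,0,0.1],[1.5,0.5,0,0,0,0,0.1],[0,0,0,0,0,0,0.1],[0,0,0,0,0,0,0.1]]])

```text
time: 35.2
ee_pos: [0.6131, 0.2763, 0.1809]
eef_rot: [[-0.494, 0.87, -0.004], [0.87, 0.494, 0.006], [0.007, -0.0, -1.0]]
ft_force: [-0.4, -1.2, -0.9]
grip_width: 0.0402
```

```bash
python3 -c "
from w import *
from station import manip
s=manip.state();z=s['ee_pos'][2]
d,W=wfit(s['ee_pos'][:2],z+.026,z+.035,'w17',.03)
delta((.624,.266,.08),27.7)
"
```

```text
wrist {'n': 9601, 'z': 0.2116, 'rect': array([612.8, 276.9]), 'wh': array([58.2, 43.1]), 'ang': 30.0, 'circ': array([612.7, 277.1]), 'r': 29.7}
t 35.25 pos [0.6132 0.2762 0.1809] yaw 29.6 tilt 0.43 w 0.04 F [-0.3 -0.1 -1.2]
turn [-0.01 -0.43  1.85] shift after turn [-1.41  0.48 10.09] shift now [-1.5   0.44 10.08]
```

View pics/w17.png

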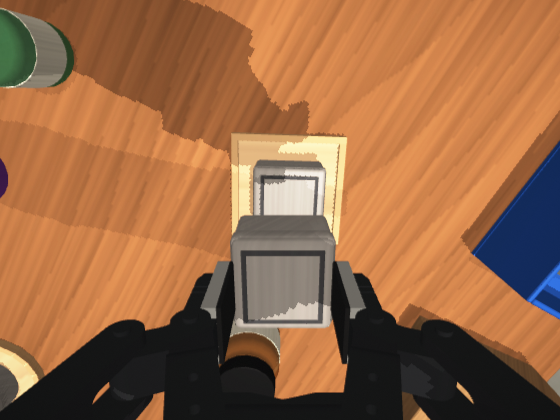

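Call:
jog_arm(series=[[[-1.4,0.45,1,0,-0.4,1.8,0.1],[0,0,3,0,0,0,0.1],[0,0,3,0,0,0,0.1],[0,0,2,0,0,0,0.1],[0,0,0,0,0,0,0.1],[0,0,0,0,0,0,0.1]]])

```text
time: 36.0
ee_pos: [0.6311, 0.2523, 0.0871]
eef_rot: [[-0.448, 0.894, 0.004], [0.894, 0.448, -0.007], [-0.009, 0.0, -1.0]]
ft_force: [0.8, -0.4, 0.2]
grip_width: 0.04
```

```bash
python3 -c "
from w import *
from station import manip
s=manip.state();z=s['ee_pos'][2]
d,W=wfit(s['ee_pos'][:2],z+.028,z+.035,'w18',.03)
delta((.6243,.2658,.0506),27.7)
"
```

```text
wrist {'n': 9101, 'z': 0.1178, 'rect': array([630.6, 253.2]), 'wh': array([58.2, 42.3]), 'ang': 26.5, 'circ': array([630.1, 254.4]), 'r': 29.5}
t 36.05 pos [0.631  0.2522 0.0871] yaw 26.6 tilt 0.5 w 0.0402 F [-0.2  1.1 -1.4]
turn [ 0.01  0.5  -1.06] shift after turn [1.51 0.04 3.65] shift now [1.54 0.01 3.64]
```

Call:
jog_arm(series=[[[0.8,0,0,0,0.5,-1,0.1],[0.6,0,0.5,0,0,0,0.1],[0,0,1,0,0,0,0.1],[0,0,0.8,0,0,0,0.1],[0,0,0,0,0,0,0.1],[0,0,0,0,0,0,0.1]]])

```text
time: 36.8
ee_pos: [0.6251, 0.2666, 0.0643]
eef_rot: [[-0.466, 0.885, 0.003], [0.885, 0.466, 0.002], [0.001, 0.003, -1.0]]
ft_force: [-0.2, -0.1, -0.6]
grip_width: 0.0404
```

```bash
python3 -c "
from w import *
from station import manip
s=manip.state();z=s['ee_pos'][2]
d,W=wfit(s['ee_pos'][:2],z+.028,z+.035,'w19',.03)
delta((.6243,.2658,.0506),27.7)
"
```

```text
wrist {'n': 9126, 'z': 0.095, 'rect': array([624.7, 267.2]), 'wh': array([58.2, 42.7]), 'ang': 27.3, 'circ': array([624.1, 268.4]), 'r': 29.5}
t 36.85 pos [0.625  0.2666 0.0642] yaw 27.8 tilt 0.19 w 0.0402 F [ 0.9 -0.  -0.6]
turn [ 0.18 -0.05  0.05] shift after turn [-0.04 -0.1   1.36] shift now [-0.04 -0.1   1.36]
```

Call:
jog_arm(series=[[[-0.05,-0.1,0.6,0,0,0,0.1],[0,0,0.5,0,0,0,0.1],[0,0,0.2,0,0,0,0.1],[0,0,0.05,0,0,0,0.1]]])

```text
time: 37.35
ee_pos: [0.6247, 0.2655, 0.0504]
eef_rot: [[-0.465, 0.885, 0.003], [0.885, 0.465, 0.002], [0.001, 0.004, -1.0]]
ft_force: [-1.5, -0.2, 4.7]
grip_width: 0.0402
```

Contact shows at +4.7 N. I release and rise.

Call:
jog_arm(series=[[[0,0,0,0,0,0,0.6],[0,0,0,0,0,0,0.8],[0,0,0,0,0,0,1],[0,0,0,0,0,0,1],[0,0,-1.5,0,0,0,1],[0,0,-3.5,0,0,0,1],[0,0,-5,0,0,0,1],[0,0,-4,0,0,0,1],[0,0,0,0,0,0,1],[0,0,0,0,0,0,1]]])

```text
time: 38.6
ee_pos: [0.6253, 0.2652, 0.1998]
eef_rot: [[-0.465, 0.885, 0.007], [0.885, 0.465, 0.004], [0.0, 0.008, -1.0]]
ft_force: [0.9, -0.7, -0.6]
grip_width: 0.0855
```

```bash
python3 -c "
from w import *
d,W=wfit((.624,.266),.074,.1,'w20',.045)
print('big',fit(blob(W,d['z_map']>0,(.624,.266),.055,.043,.05)))
d=manip.snapshot('top');cv2.imwrite('pics/top1.png',d['image']);W=world(d);ok=d['z_map']>0
W0=world(dict(np.load('top0.npz')))
for k,c,lo,hi in [('sr',(.444,-.095),.072,.1),('jarw',(.669,.104),.07,.1),('jars',(.507,.434),.06,.1),('flask',(.381,.263),.03,.13),('mug',(.378,-.289),.03,.1)]:
    print(k,fit(blob(W,ok,c,.06,lo,hi)),fit(blob(W0,ok,c,.06,lo,hi))['rect'] if k!='sr' else '')
delta((.6243,.2658,.3),27.7)
"
```

```text
wrist {'n': 2806, 'z': 0.081, 'rect': array([624.1, 265.5]), 'wh': array([43.2, 43.8]), 'ang': 27.8, 'circ': array([623.9, 265.7]), 'r': 29.0}
big {'n': 1648, 'z': 0.0465, 'rect': array([623.7, 266.5]), 'wh': array([60.7, 60.6]), 'ang': 27.9, 'circ': array([623.8, 266.1]), 'r': 41.4}
sr {'n': 272, 'z': 0.0806, 'rect': array([443.4, -97.4]), 'wh': array([43.1, 43.5]), 'ang': 42.9, 'circ': array([443.2, -97. ]), 'r': 22.5} 
jarw {'n': 386, 'z': 0.0846, 'rect': array([669. , 103.9]), 'wh': array([53.4, 53. ]), 'ang': 44.3, 'circ': array([669. , 104.5]), 'r': 27.4} [669.2 104.1]
jars {'n': 0, 'z': nan, 'rect': array([0., 0.]), 'wh': array([0., 0.]), 'ang': 0.0, 'circ': array([0., 0.]), 'r': 0.0} [507.3 433.7]
flask {'n': 445, 'z': 0.0815, 'rect': array([380.2, 263.3]), 'wh': array([51.9, 53.7]), 'ang': 51.8, 'circ': array([380.7, 263.9]), 'r': 27.3} [380.5 263. ]
mug {'n': 452, 'z': 0.068, 'rect': array([ 378.8, -282.7]), 'wh': array([89.6, 70.4]), 'ang': 84.4, 'circ': array([ 369.8, -281.2]), 'r': 49.0} [ 378.8 -283. ]
t 38.7 pos [0.6255 0.265  0.1993] yaw 27.7 tilt 0.45 w 0.0853 F [-0.1  0.1  0.2]
turn [ 0.45  0.   -0.  ] shift after turn [  0.12  -0.07 -10.07] shift now [ 1.200e-01  1.000e-02 -1.007e+01]
  return _methods._mean(a, axis=axis, dtype=dtype,
  ret = ret.dtype.type(ret / rcount)
```

View pics/w20.png

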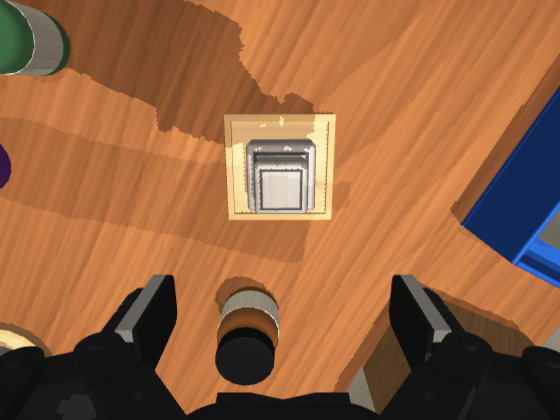

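View pics/top1.png

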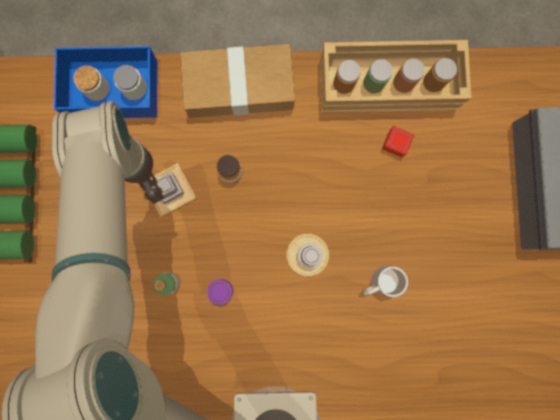

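Both stacks stand centred. The slim jar is hidden under the arm in the top view, so I check it in the scene camera.

```bash
python3 -c "
from w import *
d=manip.snapshot('scene');cv2.imwrite('pics/scene1.png',d['image']);W=world(d);ok=d['z_map']>0
W0=world(dict(np.load('scene0.npz')))
for k,c,lo,hi in [('jars',(.507,.434),.02,.1),('mug',(.378,-.289),.03,.1),('rs',(.444,-.095),.072,.1)]:
    for w in (W0,W):
        p=blob(w,ok,c,.06,lo,hi)
        print(k,fit(p) if len(p) else None)
s=manip.state();print(s['time'],np.abs(s['joint_velocities']).max())
"
```

```text
jars {'n': 624, 'z': 0.0576, 'rect': array([511.4, 431.6]), 'wh': array([48.9, 51.6]), 'ang': 45.3, 'circ': array([510.7, 432.2]), 'r': 27.3}
jars {'n': 636, 'z': 0.0571, 'rect': array([510.4, 432.1]), 'wh': array([50.1, 52.7]), 'ang': 64.4, 'circ': array([509.8, 432.5]), 'r': 27.5}
mug {'n': 607, 'z': 0.0627, 'rect': array([ 382.1, -283.8]), 'wh': array([94.8, 74.8]), 'ang': 82.5, 'circ': array([ 374. , -280.9]), 'r': 50.6}
mug {'n': 616, 'z': 0.0617, 'rect': array([ 371. , -288.5]), 'wh': array([76.8, 95.6]), 'ang': 54.4, 'circ': array([ 372.6, -281.6]), 'r': 50.8}
rs None
rs {'n': 152, 'z': 0.0802, 'rect': array([445.6, -98.7]), 'wh': array([45.8, 44.5]), 'ang': 39.3, 'circ': array([445.9, -99.4]), 'r': 24.3}
38.75 0.5683232511576995
```

View pics/scene1.png

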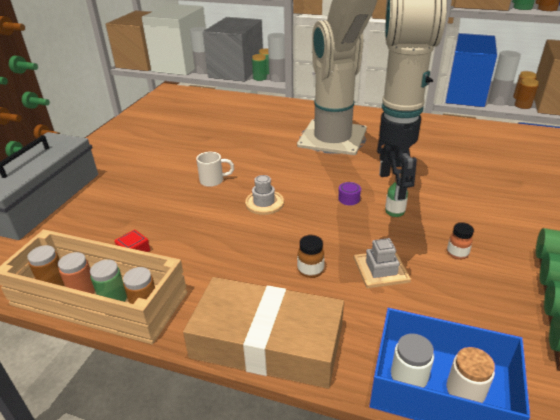

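The scene view shows both stacks upright at (263,190) and (383,260). The jars, flask and mug are where they started, and the gripper is clear. I hand in.

```bash
python3 -c "
from station import manip
print(manip.hand_in(), manip.state()['time'])"
```

```text
the job is handed in; nothing more can be done
the job is handed in; nothing more can be done
```

All four tins are stacked in their trays and the job was handed in at about 39 s of the 123 s allowed. The hand-in itself gives no verdict, so what follows comes from my last camera checks.

- **Round stack:** the big tin was within about 2 mm of the tray centre. The small tin was within about 1 mm of the big one, with its top at 0.081 m, as expected.
- **Square stack:** both tins were within about 2 mm of the tray centre and within 0.5° of its sides. The small tin's top was also at 0.081 m.
- **Gripper:** it is open, about 0.12 m above the square stack, and touching nothing.
- **Bystanders:** the wide jar, slim jar and flask read within 1 mm of where they started. I left the purple and red look-alikes alone.

Some readings disagreed:
- **Round stack centre:** the top camera put the small round tin 2 mm, and the scene camera 4 mm, from the wrist camera's figure. Calibration error probably explains most of it, and it is well inside the limits.
- **Slim jar:** the arm hid it in the last top view, so I checked it only in the scene camera.
- **Mug:** the rectangle fitted in the scene camera shifted about 12 mm because it turned around the handle. The circle fit there and the top camera show the mug unmoved to within 2 mm.

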